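# Bring a turned ball foot out of the curved track and onto the scan tube

## Robot

A 6-joint arm with a two-finger parallel gripper is mounted at the origin on the work surface. World frame = base frame: x ahead of the robot, y to its left, z up, the work surface at z = 0. Lengths are in m, angles in degrees, forces in N, time in s.
With the tool pointing down it reaches from about 0.35 to 0.875 m from the base axis. Payload 4.2 kg.
Tool frame: the origin (TCP) lies midway between the tips of the shut fingers; the grasp point (between the pads) lies 19 mm behind it; z points along the fingers, y is the direction in which the jaws open and shut (so a half turn about z gives the same grasp; the last joint's range is limited). The gripper opens to 87 mm and grips with 3 to 60 N. Pads are 19 mm wide; open, the fingers measure 117 mm over their backs; the gripper's body (75 mm by 190 mm) begins 51 mm behind the grasp point.
Start: joints at [85.176, 22.042, 0.453, 0, -68.411, -14.817], TCP at [0.21, 0.589, 0.223] pointing down, gripper open.
Joint ranges: [-179.83, 179.83], [-69.29, 118.12], [-61.27, 80.66], [-181.25, 117.63], [-171.15, -9.14], [-177.46, 177.46]. Speed limits (degrees/s): [159.86, 159.86, 180, 180, 180, 180].

## Interface

Orientations are given as a 3x3 rotation matrix whose columns are the frame's x, y, z axes.
In Python, from station import r gives the robot as it stands.
- The arm moves only by the tool play_rows, never from a script. Its argument "commands" is a list that holds one entry, the list of rows, each a list of 7 numbers: the shift along the world's x, y, z in m, then the turn, a rotation vector about the world's x, y, z in rad, then the closure, from 0 (fully open) to 1 (shut). A call has 1 to 5 rows; each row is the pose to reach, as a shift and turn from the pose commanded when the call began; what a row does not reach only later rows make up. A row lasts 1/10 s, in which the tool goes at most 50 mm and 8.59 degrees, less where a joint would pass 70% of its speed; a pose out of reach is approached as far as the arm can. A call with a gripper value outside its range is refused whole. The fingers move at their own pace and stop on an object; the grip force is fixed at half the most. Time passes only in rows, so rows that repeat a pose let the fingers close. It gives the time, the measured TCP pose, the force and the opening at its end, in the units of the state.
- r.sense(): the state, without advancing time (a new reading comes with each control period).
- r.capture(name): name is "scene" or "top"; returns a dict with "image" (384x512x3 uint8, red, green, blue), "range_z" (384x512 float32, m along the optical axis (not along the pixel's ray), 0 where there is no reading), "intrinsics" (3x3 intrinsics, pixels), "k1" (the pictures are not rectified: a ray, as slopes to the right and down, at radius r is drawn at 1 + k1 r^2 times it, then the intrinsics apply), "extrinsics" (4x4, takes a point from camera to world coordinates). Camera axes: x right, y up, looking along -z (the intrinsics and any distortion apply to the point x, -y, -z); pixel columns grow to the right and rows downward; lengths in m; the calibration is good to about 2 mm. A picture is of the moment at which its call begins.
- r.finish_job(): hands the job in, once; it reports no verdict.
The state is a dict: "time_s": time; "joints": joint angles; "joint_velocities": joint speeds; "effort": joint torques, N m; "tcp_pos": TCP position; "ee_rot": TCP orientation; "wrist_force": force on the tool from outside, world axes, zero at the start; "moment": the same for the moment, N m; "gripper_width": opening from 0.0 (shut) to 1.0 (fully open).
Only numpy, scipy, OpenCV 4.12 (cv2) and the standard library are available. Lean on these libraries where they do the work, as an engineer would, in place of code of your own. Each camera call takes 0.05 s, during which the arm holds its last target. There are 200 camera calls.

## Task

Push the wooden ball along the covered curved track until it drops into the round hole on the open pad at the track's end, then lift it out there and set it down, without dropping it, on the open top of the shorter cardboard tube on the black scanning board. Leave it resting there, let go, and leave the scanner, the tape roll and the hammer where they are.

Things in the scene. Friction and masses are not known exactly. Their poses are not given: they have to be found in the camera images.
- ball_center (a point): Centre of the dark wooden ball (a furniture ball foot), 62 mm diameter, about 60 to 120 g, loose; smooth; it rolls and slides easily in the waxed track. It starts somewhere in the straight part of the track. While it is under the lips it cannot be lifted out (it rises only about 3 mm); pushed askew in the curve it can wedge against the wall.
- track: Fixed plywood track on a 12 mm base plate, 395 x 298 mm. Origin: underside of the base, on the channel's centre line where the curve begins; x along the straight part in the travel direction, y left, z up. Floor at z = 12. Centre line (mm): straight from the end wall (-180, 0) to (0, 0), then a left quarter circle, radius 120 about (0, 120), to (120, 120), heading +y.
- slot_end (a point): Where the covered channel ends: (120, 120, 64) mm in the track's frame, on the centre line at the lips' underside. The channel is 66 mm wide between 10 mm walls; all along it two aluminium lips (5 mm thick, top at z = 69 mm) leave an open slot 50 mm wide over the centre line. Shut fingers fit down the slot behind the ball; at least 60 mm of it is free behind the ball's back.
- track_exit (a point): Where the ball's centre is when it sits in the hole of the open pad: (120, 175, 38.6) mm in the track's frame, same axes. The pad (top z = 12 mm) has no walls or lips; the ball drops about 4.5 mm into its 32 mm hole and stays. A curb only 8 mm high surrounds the pad on three sides, inner faces at x = 55 and 185, y = 235 mm.
- short_tube_seat (a point): Where the ball's centre is when it rests on the mouth of the shorter tube: on the tube's axis, 22 mm above its rim. The tube is upright cardboard, 54 mm outside, 44 mm inside diameter, 90 mm tall, glued to the 12 mm thick board (rim 102 mm above the table). The ball is wider than the tube.
- tall_tube: The taller upright cardboard tube, same diameters, 150 mm tall, glued to the board, its axis 130 mm or more from the shorter tube's; not to be used. The two tubes may swap places. Origin: centre of its foot, on the board; z up.
- board: Fixed black scanning board with small white dots, 240 (x) x 270 (y) x 12 mm. Origin: centre of its underside.
- scanner: Black hand scanner lying on the table, about 195 x 120 x 50 mm, loose bystander. Origin: near the middle of its underside.
- tape_roll: Roll of paper tape lying flat, 110 mm diameter, 30 mm high, loose bystander. Origin: centre of its underside.
- hammer: Hammer with wooden handle, 260 mm long, lying on the table, loose bystander. Origin: underside, along its handle.
There are look-alikes about, which are no part of the job. Leave any blue look-alike of the part that bears ball_center alone.

How it is judged:
By the outcome, as a careful person would: the job done as asked, in the order asked, and still so for the second after the job is handed in, with the robot touching nothing.
It also fails if it takes over 69 s, if anything falls off the work surface, if the arm or the gripper's body presses on something with over 40 N, if the wrist force passes 120 N, or if a joint passes its speed limit or range.

## Working session

There is one attempt and no reset: what is moved stays moved. The work goes in short steps, Python scripts to look and compute and a tool call to move; the robot and the scene stay as the last step left them, time stands still between calls to the robot, and variables do not carry over. Pictures are saved under pics/ and viewed, about 8 in all and at most 12, crops included, and the job is handed in when it is done.

Besides the shell and the picture viewer there is one more tool, called after "Call:" in YAML: its name, and indented under it one key for each argument. play_rows: Moves the arm, as the interface text tells. Its arguments: {"type":"object","properties":{"commands":{"type":"array","items":{"type":"array","items":{"type":"array","items":{"type":"number"}}}}},"required":["commands"]}

```bash
mkdir -p pics; ls; cat > h.py <<'E'
import numpy as np, cv2
from station import r
def cap(n):
    c=r.capture(n); return c
def pts(c):
    K=np.array(c["intrinsics"]);k=c["k1"];h,w=c["range_z"].shape
    u,v=np.meshgrid(np.arange(w),np.arange(h))
    uv=np.stack([u,v],-1).reshape(-1,1,2).astype(np.float64)
    s=cv2.undistortPoints(uv,K,np.array([k,0,0,0,0.])).reshape(h,w,2)
    return s
def world(c):
    s=pts(c);z=c["range_z"].astype(float);T=np.array(c["extrinsics"])
    P=np.stack([s[...,0]*z,-s[...,1]*z,-z],-1)
    W=P@T[:3,:3].T+T[:3,3]; W[z==0]=np.nan
    return W
def onplane(c,u,v,zp):
    K=np.array(c["intrinsics"]);T=np.array(c["extrinsics"])
    s=cv2.undistortPoints(np.array([[[u,v]]],float),K,np.array([c["k1"],0,0,0,0.])).reshape(2)
    d=T[:3,:3]@np.array([s[0],-s[1],-1]);o=T[:3,3]
    return o+d*(zp-o[2])/d[2]
def proj(c,P):
    T=np.array(c["extrinsics"]);p=(np.asarray(P,float)-T[:3,3])@T[:3,:3]
    s=np.stack([p[...,0]/-p[...,2],-p[...,1]/-p[...,2]],-1)
    s=s*(1+c["k1"]*(s**2).sum(-1,keepdims=True));K=np.array(c["intrinsics"])
    return np.stack([s[...,0]*K[0,0]+K[0,2],s[...,1]*K[1,1]+K[1,2]],-1)
E
python3 - <<'E'
from h import *
for n in("top","scene"):
    c=cap(n);print(n,np.round(c["extrinsics"],3).tolist(),np.round(c["intrinsics"],1).tolist(),c["k1"])
    cv2.imwrite(f"pics/{n}0.png",cv2.resize(c["image"][...,::-1],(800,600),interpolation=cv2.INTER_CUBIC))
    np.savez(f"{n}0.npz",**c)
print(r.sense())
E
```

```text
pics
top [[0.027, 0.981, -0.193, 0.15], [-1.0, 0.027, -0.003, 0.042], [0.002, 0.193, 0.981, 1.519], [0.0, 0.0, 0.0, 1.0]] [[430.9, 0.0, 252.8], [0.0, 430.9, 196.1], [0.0, 0.0, 1.0]] -0.11754535911108185
scene [[-0.574, -0.616, 0.539, 1.299], [0.819, -0.446, 0.362, 0.643], [0.017, 0.649, 0.76, 1.35], [0.0, 0.0, 0.0, 1.0]] [[453.1, 0.0, 259.8], [0.0, 453.1, 190.1], [0.0, 0.0, 1.0]] -0.009086777488647483
{'time_s': 0.1, 'joints': array([ 8.51750969e+01,  2.20883124e+01,  3.87488059e-01, -2.55843121e-02,
       -6.84114144e+01, -1.48162362e+01]), 'joint_velocities': array([ 0.02945377, -0.05813056,  0.25912714, -0.02390895,  0.02249293,
        0.01761967]), 'effort': array([ 3.41045970e-04, -3.91686344e+01,  1.87933785e+01,  4.23186690e+00,
        1.34530288e-02, -7.07372533e-05]), 'tcp_pos': array([0.20988483, 0.58813197, 0.22154686]), 'ee_rot': array([[ 9.41761005e-01, -3.36282432e-01, -5.78499952e-04],
       [-3.36282915e-01, -9.41759059e-01, -1.91703581e-03],
       [ 9.98578947e-05,  1.99992922e-03, -9.99997995e-01]]), 'wrist_force': array([0.21630838, 0.25604403, 0.20214371]), 'moment': array([-0.07453921,  0.00303682, -0.00164439]), 'gripper_width': 1.0027378865690897}
```

View pics/top0.png

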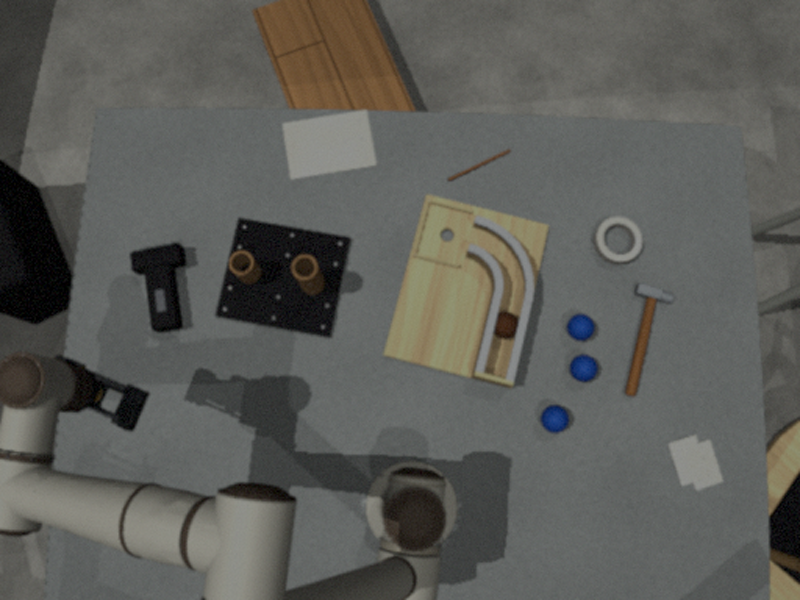

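View pics/scene0.png

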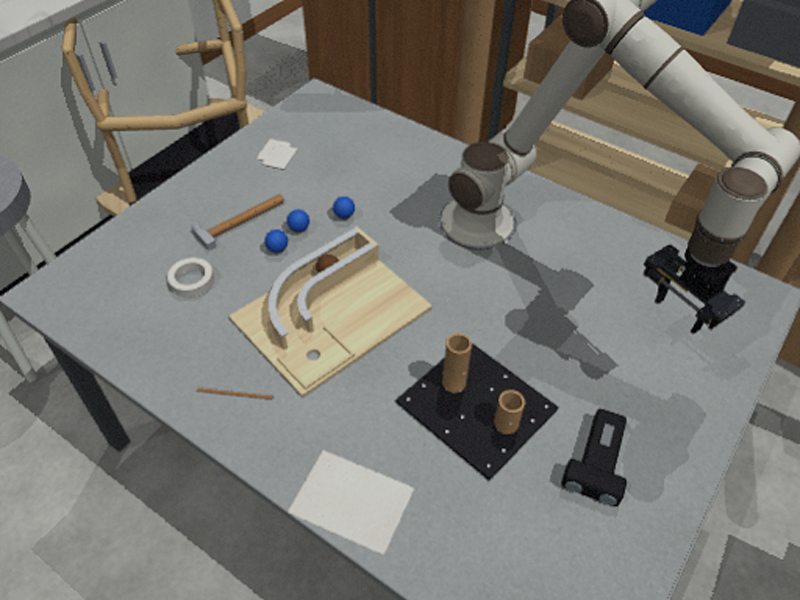

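The top view shows the track with the ball at (507,325) and the hole at (447,235). The tubes are at (243,263) and (305,267), and the scene view shows the one nearer the scanner (left in the top view) is the shorter. Three blue look-alikes lie to the right of the track. Next I'll measure.

```bash
cat > m.py <<'E'
from h import *
c=dict(np.load("top0.npz"));W=world(c);im=c["image"]
def rect(zp,x0,x1,y0,y1,s=0.001):
    xs=np.arange(x1,x0,-s);ys=np.arange(y1,y0,-s)   # rows: x decreasing; cols: y decreasing
    Y,X=np.meshgrid(ys,xs);p=proj(c,np.stack([X,Y,np.full_like(X,zp)],-1)).astype(np.float32)
    return cv2.remap(im,p[...,0],p[...,1],cv2.INTER_CUBIC)
# hole, plate
k=512/800
for n,u,v,z in(("hole",447,235,.012),("ball",507,325,.043),("stubL",243,263,.102),("tubeR",305,267,.162)):
    print(n,onplane(c,u*k,v*k,z).round(4),"range pt",W[int(v*k),int(u*k)].round(3))
cv2.imwrite("pics/rect69.png",rect(.069,.33,.75,-.36,0.08)[...,::-1].repeat(1,0))
P=W.reshape(-1,3);lip=P[(abs(P[:,2]-.069)<.008)&(P[:,0]>.3)&(P[:,1]<0.1)&(P[:,1]>-.26)];print(len(lip),np.median(lip,0))
hsv=cv2.cvtColor(im,cv2.COLOR_RGB2HSV)
for zlo,zhi,a,nm in((.09,.112,1,"short"),(.15,.172,1,"tall")):
    q=P[(P[:,2]>zlo)&(P[:,2]<zhi)&(P[:,0]>.35)&(P[:,0]<.65)&(P[:,1]>0.05)&(P[:,1]<.45)]
    if len(q): print(nm,len(q),q.min(0).round(3),q.max(0).round(3),np.median(q,0).round(3))
# wood
m=cv2.inRange(hsv,(12,50,90),(32,255,255));m=cv2.morphologyEx(m,cv2.MORPH_OPEN,np.ones((3,3)))
n,l,s,ce=cv2.connectedComponentsWithStats(m);print(s[1:][s[1:,4]>300])
E
python3 m.py
```

```text
hole [ 0.6195 -0.069   0.012 ] range pt [ 0.624 -0.069  0.001]
ball [ 0.4048 -0.2031  0.043 ] range pt [ 0.399 -0.196  0.074]
stubL [0.5164 0.3822 0.102 ] range pt [0.536 0.402 0.029]
tubeR [0.4954 0.2369 0.162 ] range pt [0.514 0.247 0.1  ]
1273 [ 0.44898953 -0.18739967  0.06868483]
short 136 [0.468 0.214 0.09 ] [0.544 0.413 0.111] [0.508 0.37  0.101]
tall 83 [0.468 0.215 0.15 ] [0.519 0.264 0.168] [0.493 0.236 0.161]
[[ 162    0  103   71 5077]
 [ 246  125  105  121 7070]
 [ 491  270   21   57  784]
 [ 493  361   19   23  330]]
```

View pics/rect69.png

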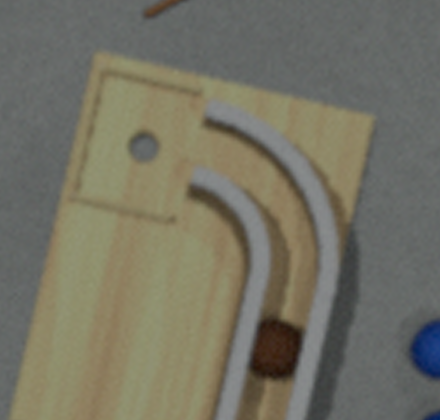

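```bash
cat > f.py <<'E'
from h import *
from scipy.optimize import least_squares
from m import rect,im,c
def topix(m,x1,y1): v,u=np.nonzero(m);return np.stack([x1-v*.001,y1-u*.001],-1)
R=rect(.069,.2,.75,-.36,.08);H=cv2.cvtColor(R,cv2.COLOR_RGB2HSV)
m=((H[...,1]<50)&(H[...,2]>115)).astype(np.uint8);m=cv2.morphologyEx(m,cv2.MORPH_OPEN,np.ones((5,5)))
n,l,s,_=cv2.connectedComponentsWithStats(m);ok=[i for i in range(1,n) if s[i,4]>1500];print(s[ok].tolist())
L=[topix(l==i,.75,.08) for i in ok]
L=[p for p in L if p[:,1].min()>-.28]
Rh=rect(.012,.58,.66,-.11,-.03);Hh=cv2.cvtColor(Rh,cv2.COLOR_RGB2HSV)
hm=(Hh[...,1]<70).astype(np.uint8);n,l,s,ce=cv2.connectedComponentsWithStats(hm);i=1+s[1:,4].argmax();print("hole",s[i],ce[i])
hole=np.array([.66-ce[i][1]*.001,-.03-ce[i][0]*.001]);print(hole)
A=np.concatenate(L)[::7]
def tr(p,q): a=q[2];M=np.array([[np.cos(a),-np.sin(a)],[np.sin(a),np.cos(a)]]);return (p-q[:2])@M
def d(t):
    st=t[:,1];r_=120-np.hypot(t[:,0],t[:,1]-120)
    return np.where(t[:,0]<0,st,r_)
def res(q): return np.abs(d(tr(A,q)*1000))-34
def full(q):
    return np.concatenate([res(q)/np.sqrt(len(A))*3, (tr(hole[None],q)[0]*1000-[120,175])])
o=least_squares(full,[.475,-.215,np.radians(-14)],x_scale=[.01,.01,.1],diff_step=1e-4)
print("pose",o.x[:2].round(4),np.degrees(o.x[2]).round(2),"hole res",o.fun[-2:],"lip std",res(o.x).std())
q=o.x
for p in L:
    t=tr(p,q)*1000;print("lip ext",t.min(0).round(1),t.max(0).round(1),"d",np.percentile(d(t),[2,50,98]).round(1))
# ball
Rb=rect(.043,.25,.5,-.3,-.1);Hb=cv2.cvtColor(Rb,cv2.COLOR_RGB2HSV)
bm=((Rb.max(2)<95)&((Hb[...,0]<12)|(Hb[...,0]>170))&(Hb[...,1]>90)).astype(np.uint8);n,l,s,ce=cv2.connectedComponentsWithStats(bm);i=1+s[1:,4].argmax();print("ball",s[i])
b=np.array([.5-ce[i][1]*.001,-.1-ce[i][0]*.001]);print(b,"track",tr(b[None],q)*1000)
E
python3 f.py | grep -v tube
```

```text
hole [ 0.6195 -0.069   0.012 ] range pt [ 0.624 -0.069  0.001]
ball [ 0.4048 -0.2031  0.043 ] range pt [ 0.399 -0.196  0.074]
stubL [0.5164 0.3822 0.102 ] range pt [0.536 0.402 0.029]
1273 [ 0.44898953 -0.18739967  0.06868483]
short 136 [0.468 0.214 0.09 ] [0.544 0.413 0.111] [0.508 0.37  0.101]
tall 83 [0.468 0.215 0.15 ] [0.519 0.264 0.168] [0.493 0.236 0.161]
[[ 162    0  103   71 5077]
 [ 246  125  105  121 7070]
 [ 491  270   21   57  784]
 [ 493  361   19   23  330]]
[[205, 98, 133, 376, 7903], [191, 166, 80, 290, 5666]]
hole [   0    0   65   81 3251] [23.6053522  39.20701323]
[ 0.62079299 -0.05360535]
pose [ 0.4734 -0.2093] -10.69 hole res [-4.03432203  5.30004659] lip std 5.840727947403651
lip ext [-193.8  -46.5] [162.4 114.5] d [-45.  -34.7 -22.7]
lip ext [-188.7   20.6] [ 92.8 115.2] d [22.5 33.3 43.8]
ball [ 76  66  48  51 833]
[ 0.40409004 -0.19812485] track [[-70.1580921   -1.91959096]]
```

```bash
sed -i 's/^hm=.*;n,l/Hv=cv2.GaussianBlur(Hh[...,1],(5,5),0);hm=cv2.threshold(255-Hv[20:65,20:60],0,255,8)[1];n,l/; s/0.66-ce\[i\]\[1\]/.66-(20+ce[i][1])/' f.py
sed -i 's/^hole=.*/hole=np.array([.66-(20+ce[i][1])*.001,-.03-(20+ce[i][0])*.001]);print(hole)/' f.py
python3 f.py | tail -7
```

```text
hole [  4   7  28  27 604] [17.88576159 20.03145695]
[ 0.61996854 -0.06788576]
pose [ 0.4658 -0.2116] -13.19 hole res [-2.66996642  0.0630042 ] lip std 5.316232166666533
lip ext [-185.5  -42.6] [165.1 124.9] d [-43.2 -34.  -24.4]
lip ext [-183.3   24. ] [ 95.3 122.6] d [25.  33.7 42.4]
ball [ 76  66  48  51 833]
[ 0.40409004 -0.19812485] track [[-63.13949039  -0.99522722]]
```

Call:
play_rows:
  commands:
    - [[0.025,-0.038,0.006,0,0,-0.14,0],[0.05,-0.076,0.012,0,0,-0.28,0],[0.075,-0.114,0.018,0,0,-0.42,0],[0.1,-0.152,0.024,0,0,-0.56,0],[0.125,-0.19,0.03,0,0,-0.7,0]]

```text
time_s: 0.6
tcp_pos: [0.3355, 0.3968, 0.2524]
ee_rot: [[0.499, -0.866, -0.0], [-0.866, -0.499, -0.001], [0.0, 0.001, -1.0]]
wrist_force: [1.1, -0.1, 0.5]
gripper_width: 1.003
```

Call:
play_rows:
  commands:
    - [[0.012,-0.04,0,0,0,-0.14,0],[0.024,-0.08,0,0,0,-0.28,0.5],[0.036,-0.12,0,0,0,-0.42,1],[0.048,-0.16,0,0,0,-0.56,1],[0.06,-0.2,0,0,0,-0.7,1]]

```text
time_s: 1.1
tcp_pos: [0.3949, 0.1968, 0.2524]
ee_rot: [[-0.176, -0.984, -0.0], [-0.984, 0.176, -0.0], [0.0, 0.0, -1.0]]
wrist_force: [0.8, 0.0, -0.5]
gripper_width: 0.722
```

Call:
play_rows:
  commands:
    - [[0,-0.04,0,0,0,-0.14,1],[0,-0.08,0,0,0,-0.28,1],[0,-0.12,0,0,0,-0.42,1],[0,-0.16,0,0,0,-0.56,1],[0,-0.2,0,0,0,-0.7,1]]

```text
time_s: 1.6
tcp_pos: [0.3944, -0.0029, 0.2525]
ee_rot: [[-0.769, -0.639, -0.0], [-0.639, 0.769, 0.0], [-0.0, 0.0, -1.0]]
wrist_force: [0.1, -0.4, 0.2]
gripper_width: 0.264
```

Call:
play_rows:
  commands:
    - [[-0.006,-0.035,0,0,0,-0.14,1],[-0.012,-0.07,0,0,0,-0.28,1],[-0.018,-0.105,0,0,0,-0.42,1],[-0.024,-0.14,0,0,0,-0.56,1],[-0.03,-0.175,0,0,0,-0.7,1]]

```text
time_s: 2.1
tcp_pos: [0.3642, -0.1777, 0.2524]
ee_rot: [[-1.0, 0.007, -0.0], [0.007, 1.0, 0.0], [0.0, 0.0, -1.0]]
wrist_force: [0.2, 0.1, 0.2]
gripper_width: 0.009
```

Call:
play_rows:
  commands:
    - [[-0.01,-0.003,-0.03,0,0,-0.114,1],[-0.02,-0.006,-0.06,0,0,-0.228,1],[-0.021,-0.006,-0.1,0,0,-0.228,1],[-0.021,-0.006,-0.13,0,0,-0.228,1],[-0.021,-0.006,-0.13,0,0,-0.228,1]]

```text
time_s: 2.6
tcp_pos: [0.3404, -0.182, 0.1193]
ee_rot: [[-0.974, 0.228, -0.01], [0.228, 0.974, 0.002], [0.01, -0.001, -1.0]]
wrist_force: [-0.0, 0.3, -0.0]
gripper_width: 0.006
```

```bash
cat > look.py <<'E'
from h import *
import sys
n,x0,x1,y0,y1,out=sys.argv[1],*map(int,sys.argv[2:6]),sys.argv[6]
c=cap(n);np.savez(f"{out}.npz",**c);s=min(800/(x1-x0),600/(y1-y0))
cv2.imwrite(f"pics/{out}.png",cv2.resize(c["image"][y0:y1,x0:x1,::-1],None,fx=s,fy=s,interpolation=cv2.INTER_CUBIC))
S=r.sense();print(S["time_s"],S["tcp_pos"].round(4),S["wrist_force"].round(1),S["joints"].round(1))
E
python3 look.py scene 130 290 130 250 s1; python3 - <<'E'
from h import *
# track pose points in scene image: overlay lip lines
c=dict(np.load("s1.npz"));a=np.radians(-13.19)
M=np.array([[np.cos(a),-np.sin(a)],[np.sin(a),np.cos(a)]])
def w(x,y,z): p=M@[x/1000,y/1000]+[.4658,-.2116];return [*p,z/1000]
im=c["image"][130:250,130:290,::-1];im=cv2.resize(im,(800,600),interpolation=cv2.INTER_CUBIC)
th=np.radians(np.arange(0,91,15))
for off in(-25,25):
    L=[w(x,off,69) for x in(-180,-120,-60)]+[w((120-off)*np.sin(t),120-(120-off)*np.cos(t),69) for t in th]
    for p in proj(c,L): cv2.circle(im,tuple(int(v) for v in (p-[130,130]+.5)*5),4,(0,0,255),-1)
p=proj(c,[w(120,175,12)])[0];cv2.circle(im,tuple(int(v) for v in (p-[130,130]+.5)*5),4,(0,255,0),-1)
cv2.imwrite("pics/s1o.png",im)
E
```

```text
2.65 [ 0.3427 -0.1824  0.1215] [0.3 0.  1.2] [ -3.7   5.5 -38.9   0.  -45.9 -99.4]
```

View pics/s1o.png

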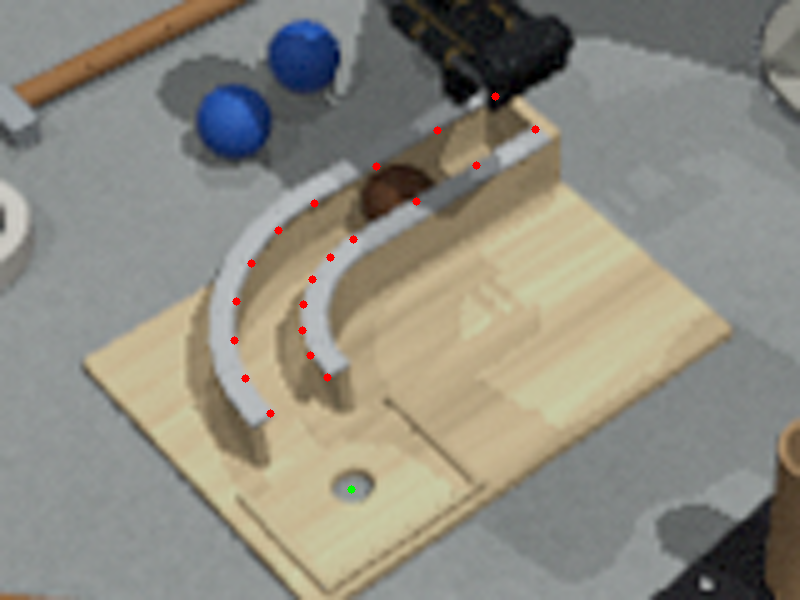

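The overlay matches the second view to within about a pixel: the slot edges are at about (495,97) to (270,412) and (535,128) to (328,377), and the hole is at (352,487). The ball is at (397,192). I'll descend and work out the pushing path.

```bash
cat > path.py <<'E'
import numpy as np
a=np.radians(-13.19);M=np.array([[np.cos(a),-np.sin(a)],[np.sin(a),np.cos(a)]])
def cen(s):
    if s<0: return np.array([s,0.])
    if s<188.5: t=s/120;return np.array([120*np.sin(t),120-120*np.cos(t)])
    return np.array([120,120+s-188.5])
def pose(s):
    p=cen(s);b=None
    for d in np.arange(30,45,.05):
        if np.hypot(*(cen(s+d)-p))>=40: b=cen(s+d);break
    h=np.arctan2(*(b-p)[::-1]); return (M@(p/1000)+[.4658,-.2116]),h
S=list(np.arange(-126,-100+1e-6,8))+[]
S=list(np.linspace(-126,-86,6))+list(np.linspace(-86,-56,6))[1:]+list(np.arange(-50,154.1,6))
S=S+list(np.arange(S[-1]+3,204,3))
cur=np.array([.344,-.182]);h0=0.0;i=1
while i<len(S):
    rows=[]
    for s in S[i:i+5]:
        p,h=pose(s);rows.append([round(p[0]-cur[0],4),round(p[1]-cur[1],4),0,0,0,round(h-h0,3),1])
    print("s",round(S[min(i+4,len(S)-1)]),[[rows and (int(v) if v==int(v) else float(v)) for v in q] for q in rows])
    cur=cur+rows[-1][:2];h0+=rows[-1][5];i+=5
E
python3 path.py
```

```text
s -86 [[0.0069, -0.0027, 0, 0, 0, 0, 1], [0.0147, -0.0045, 0, 0, 0, 0, 1], [0.0225, -0.0063, 0, 0, 0, 0, 1], [0.0303, -0.0082, 0, 0, 0, 0, 1], [0.0381, -0.01, 0, 0, 0, 0, 1]]
s -56 [[0.0058, -0.0013, 0, 0, 0, 0, 1], [0.0117, -0.0027, 0, 0, 0, 0, 1], [0.0175, -0.0041, 0, 0, 0, 0, 1], [0.0233, -0.0055, 0, 0, 0, 0, 1], [0.0292, -0.0068, 0, 0, 0, 0, 1]]
s -26 [[0.0058, -0.0014, 0, 0, 0, 0, 1], [0.0117, -0.0028, 0, 0, 0, 0, 1], [0.0175, -0.0041, 0, 0, 0, 0, 1], [0.0233, -0.0055, 0, 0, 0, 0.007, 1], [0.0292, -0.0069, 0, 0, 0, 0.021, 1]]
s 4 [[0.0058, -0.0013, 0, 0, 0, 0.021, 1], [0.0117, -0.0027, 0, 0, 0, 0.05, 1], [0.0175, -0.0041, 0, 0, 0, 0.086, 1], [0.0234, -0.0054, 0, 0, 0, 0.13, 1], [0.0292, -0.0067, 0, 0, 0, 0.18, 1]]
s 34 [[0.0059, -0.0011, 0, 0, 0, 0.05, 1], [0.0119, -0.0018, 0, 0, 0, 0.1, 1], [0.0179, -0.0022, 0, 0, 0, 0.15, 1], [0.0239, -0.0024, 0, 0, 0, 0.2, 1], [0.0299, -0.0022, 0, 0, 0, 0.25, 1]]
s 64 [[0.0059, 0.0005, 0, 0, 0, 0.05, 1], [0.0119, 0.0012, 0, 0, 0, 0.1, 1], [0.0178, 0.0023, 0, 0, 0, 0.15, 1], [0.0236, 0.0037, 0, 0, 0, 0.2, 1], [0.0294, 0.0053, 0, 0, 0, 0.25, 1]
[... 466 characters left out ...]
0, 0, 0.15, 1], [0.0149, 0.0188, 0, 0, 0, 0.2, 1], [0.018, 0.024, 0, 0, 0, 0.246, 1]]
s 169 [[0.0014, 0.0026, 0, 0, 0, 0.021, 1], [0.0028, 0.0052, 0, 0, 0, 0.04, 1], [0.0041, 0.0079, 0, 0, 0, 0.056, 1], [0.0054, 0.0107, 0, 0, 0, 0.071, 1], [0.0065, 0.0134, 0, 0, 0, 0.084, 1]]
s 184 [[0.0012, 0.0028, 0, 0, 0, 0.011, 1], [0.0022, 0.0056, 0, 0, 0, 0.021, 1], [0.0032, 0.0085, 0, 0, 0, 0.028, 1], [0.0041, 0.0113, 0, 0, 0, 0.034, 1], [0.0049, 0.0142, 0, 0, 0, 0.038, 1]]
s 199 [[0.0008, 0.0029, 0, 0, 0, 0.002, 1], [0.0015, 0.0058, 0, 0, 0, 0.002, 1], [0.0021, 0.0087, 0, 0, 0, 0.002, 1], [0.0028, 0.0117, 0, 0, 0, 0.002, 1], [0.0035, 0.0146, 0, 0, 0, 0.002, 1]]
s 202 [[0.0007, 0.0029, 0, 0, 0, 0, 1]]
```

Call:
play_rows:
  commands:
    - [[0,0,-0.02,0,0,0,1],[0,0,-0.04,0,0,0,1],[0,0,-0.06,0,0,0,1],[0,0,-0.08,0,0,0,1],[0,0,-0.09,0,0,0,1]]

```text
time_s: 3.15
tcp_pos: [0.3455, -0.1825, 0.033]
ee_rot: [[-0.974, 0.227, 0.002], [0.227, 0.974, -0.0], [-0.002, 0.0, -1.0]]
wrist_force: [0.7, 0.8, -0.8]
gripper_width: 0.0
```

Call:
play_rows:
  commands:
    - [[0.004,-0.0015,0,0,0,0,1],[0.008,-0.0028,0,0,0,0,1],[0.012,-0.004,0,0,0,0,1],[0.016,-0.005,0,0,0,0,1],[0.019,-0.0055,0,0,0,0,1]]

```text
time_s: 3.65
tcp_pos: [0.364, -0.188, 0.0332]
ee_rot: [[-0.974, 0.227, 0.002], [0.227, 0.974, -0.0], [-0.002, 0.0, -1.0]]
wrist_force: [0.3, -0.5, 1.0]
gripper_width: 0.006
```

Call:
play_rows:
  commands:
    - [[0.003,-0.0007,0,0,0,0,1],[0.007,-0.0016,0,0,0,0,1],[0.011,-0.0026,0,0,0,0,1],[0.015,-0.0035,0,0,0,0,1],[0.019,-0.0045,0,0,0,0,1]]

```text
time_s: 4.15
tcp_pos: [0.3824, -0.1924, 0.0325]
ee_rot: [[-0.974, 0.227, -0.0], [0.227, 0.974, -0.0], [0.0, -0.0, -1.0]]
wrist_force: [-1.1, 1.0, 0.4]
gripper_width: 0.005
```

Call:
play_rows:
  commands:
    - [[0.0058,-0.0013,0,0,0,0,1],[0.0117,-0.0027,0,0,0,0,1],[0.0175,-0.0041,0,0,0,0,1],[0.0233,-0.0055,0,0,0,0,1],[0.0292,-0.0068,0,0,0,0,1]]

```text
time_s: 4.65
tcp_pos: [0.4118, -0.1993, 0.0325]
ee_rot: [[-0.974, 0.227, -0.0], [0.227, 0.974, -0.0], [0.0, -0.0, -1.0]]
wrist_force: [0.2, 1.2, -0.4]
gripper_width: 0.007
```

Call:
play_rows:
  commands:
    - [[0.0058,-0.0014,0,0,0,0,1],[0.0117,-0.0028,0,0,0,0,1],[0.0175,-0.0041,0,0,0,0,1],[0.0233,-0.0055,0,0,0,0.007,1],[0.0292,-0.0069,0,0,0,0.021,1]]

```text
time_s: 5.15
tcp_pos: [0.4409, -0.2062, 0.0326]
ee_rot: [[-0.979, 0.206, -0.0], [0.206, 0.979, -0.0], [0.0, -0.0, -1.0]]
wrist_force: [-0.2, 0.3, -0.1]
gripper_width: -0.0
```

```bash
python3 look.py top 220 380 120 240 t2
```

```text
5.2 [ 0.4422 -0.2064  0.0327] [1.2 0.2 0.5] [ -5.9  22.5 -32.1   0.  -35.4 -95.9]
```

View pics/t2.png

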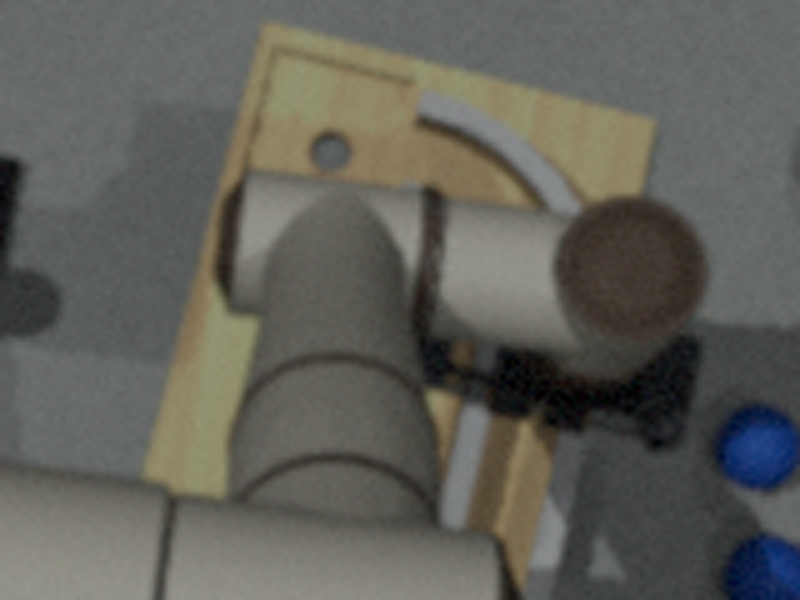

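The arm hides the ball in this view, but the channel behind the fingers, at about (500,480), is empty, so the ball must be ahead. I'll continue round the curve.

Call:
play_rows:
  commands:
    - [[0.0058,-0.0013,0,0,0,0.021,1],[0.0117,-0.0027,0,0,0,0.05,1],[0.0175,-0.0041,0,0,0,0.086,1],[0.0234,-0.0054,0,0,0,0.13,1],[0.0292,-0.0067,0,0,0,0.18,1]]

```text
time_s: 5.7
tcp_pos: [0.47, -0.2129, 0.0325]
ee_rot: [[-1.0, 0.025, -0.0], [0.025, 1.0, 0.0], [0.0, 0.0, -1.0]]
wrist_force: [-0.1, 0.4, 0.0]
gripper_width: 0.005
```

Call:
play_rows:
  commands:
    - [[0.0059,-0.0011,0,0,0,0.05,1],[0.0119,-0.0018,0,0,0,0.1,1],[0.0179,-0.0022,0,0,0,0.15,1],[0.0239,-0.0024,0,0,0,0.2,1],[0.0299,-0.0022,0,0,0,0.25,1]]

```text
time_s: 6.2
tcp_pos: [0.4998, -0.215, 0.0325]
ee_rot: [[-0.975, -0.223, -0.0], [-0.223, 0.975, 0.0], [0.0, 0.0, -1.0]]
wrist_force: [-0.3, -0.4, -0.2]
gripper_width: 0.001
```

```bash
python3 look.py scene 130 290 130 250 s3
```

```text
6.25 [ 0.5011 -0.2151  0.0326] [1.  0.5 0. ] [ -6.2  26.7 -24.    0.  -39.2 -70.9]
```

View pics/s3.png

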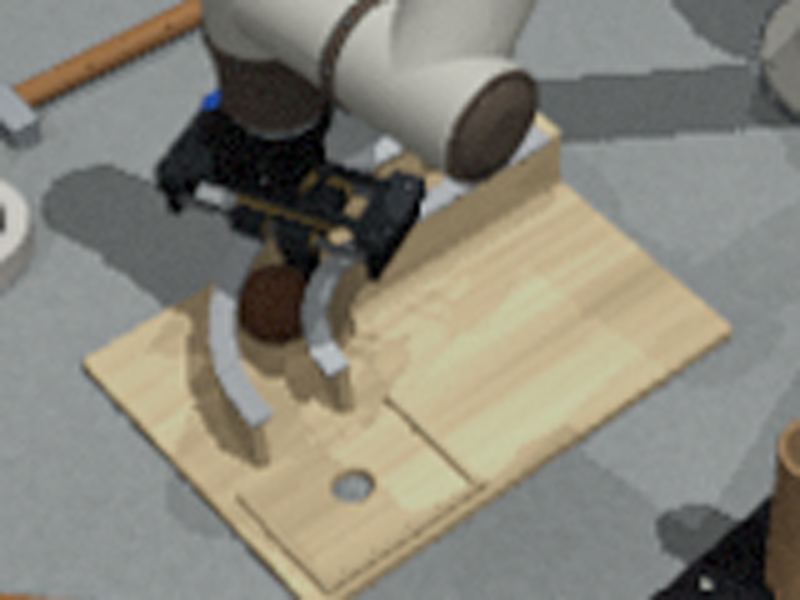

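The ball is at (272,300), just ahead of the fingers in the curve, so the push is working. I'll continue.

Call:
play_rows:
  commands:
    - [[0.0059,0.0005,0,0,0,0.05,1],[0.0119,0.0012,0,0,0,0.1,1],[0.0178,0.0023,0,0,0,0.15,1],[0.0236,0.0037,0,0,0,0.2,1],[0.0294,0.0053,0,0,0,0.25,1]]

```text
time_s: 6.75
tcp_pos: [0.529, -0.2096, 0.0324]
ee_rot: [[-0.89, -0.456, -0.0], [-0.456, 0.89, 0.0], [0.0, 0.0, -1.0]]
wrist_force: [-0.1, 0.6, 0.8]
gripper_width: 0.003
```

Call:
play_rows:
  commands:
    - [[0.0057,0.0019,0,0,0,0.05,1],[0.0113,0.0042,0,0,0,0.1,1],[0.0167,0.0066,0,0,0,0.15,1],[0.022,0.0094,0,0,0,0.2,1],[0.0272,0.0124,0,0,0,0.25,1]]

```text
time_s: 7.25
tcp_pos: [0.5561, -0.1972, 0.0324]
ee_rot: [[-0.75, -0.662, -0.001], [-0.662, 0.75, 0.0], [0.0, 0.0, -1.0]]
wrist_force: [0.2, 0.3, -0.1]
gripper_width: 0.005
```

Call:
play_rows:
  commands:
    - [[0.005,0.0033,0,0,0,0.05,1],[0.0099,0.0068,0,0,0,0.1,1],[0.0146,0.0106,0,0,0,0.15,1],[0.0191,0.0146,0,0,0,0.2,1],[0.0233,0.0188,0,0,0,0.25,1]]

```text
time_s: 7.75
tcp_pos: [0.5794, -0.1783, 0.0324]
ee_rot: [[-0.562, -0.827, -0.0], [-0.827, 0.562, 0.0], [0.0, 0.0, -1.0]]
wrist_force: [0.2, -0.5, 0.3]
gripper_width: 0.007
```

```bash
python3 look.py scene 130 290 130 250 s4; cat > ballfind.py <<'E'
from h import *
import sys
from path import M
def find(c,zp,box):
    y0,y1,x0,x1=box;im=c["image"][y0:y1,x0:x1].astype(int);H=cv2.cvtColor(im.astype(np.uint8),cv2.COLOR_RGB2HSV)
    m=((im.max(2)<110)&(im[...,0]-im[...,2]>22)&(H[...,1]>110)&((H[...,0]<13)|(H[...,0]>170))).astype(np.uint8)
    n,l,s,ce=cv2.connectedComponentsWithStats(m);i=1+s[1:,4].argmax();u,v=ce[i]+[x0,y0]
    w=onplane(c,u,v,zp);t=(w[:2]-[.4658,-.2116])@M*1000
    return s[i].tolist(),(round(u,1),round(v,1)),w.round(4),t.round(1)
if __name__=="__main__":
    c=dict(np.load(sys.argv[1]+".npz"));print(*find(c,float(sys.argv[2]),list(map(int,sys.argv[3:7]))))
E
sed -i 's/^cur=/if __name__!="__main__": S=[]\ncur=/' path.py
python3 ballfind.py s4 .043 180 250 150 225;python3 ballfind.py s3 .043 180 250 150 225
```

```text
7.8 [ 0.5802 -0.1779  0.0325] [0.2 0.6 0. ] [ -1.8  31.3 -14.9   0.  -43.8 -32.3]
[31, 22, 14, 15, 81] (np.float64(187.3), np.float64(207.9)) [ 0.5978 -0.1457  0.043 ] [113.5  94.3]
[28, 3, 13, 14, 84] (np.float64(183.9), np.float64(189.3)) [ 0.5375 -0.2152  0.043 ] [70.6 12.9]
```

View pics/s4.png

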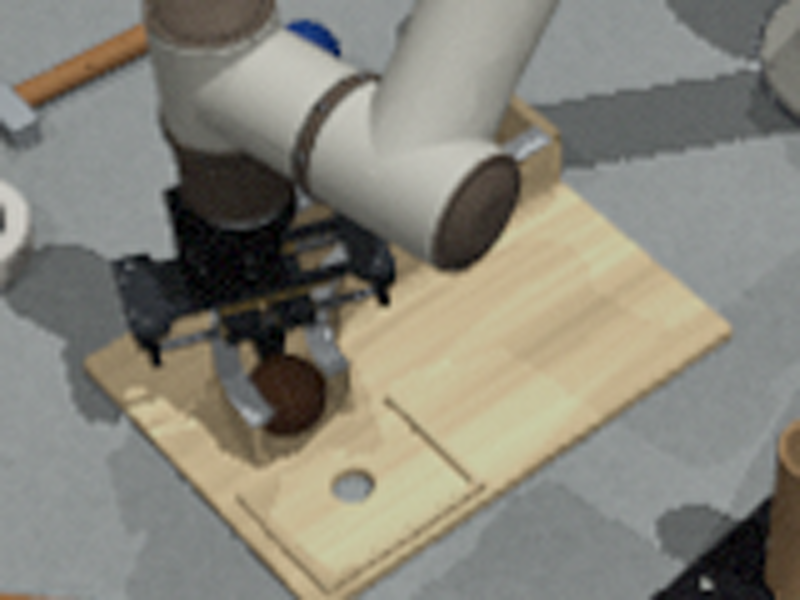

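The ball is at (288,395), at the channel's end and still in contact. I'll slow down for the last stretch.

Call:
play_rows:
  commands:
    - [[0.0035,0.0037,0,0,0,0.04,1],[0.0066,0.0075,0,0,0,0.08,1],[0.009,0.0106,0,0,0,0.115,1],[0.0115,0.0138,0,0,0,0.15,1],[0.0132,0.0163,0,0,0,0.175,1]]

```text
time_s: 8.3
tcp_pos: [0.5927, -0.162, 0.0325]
ee_rot: [[-0.41, -0.912, -0.0], [-0.912, 0.41, -0.0], [0.0, 0.0, -1.0]]
wrist_force: [1.8, 0.9, -0.1]
gripper_width: 0.008
```

Call:
play_rows:
  commands:
    - [[0.0017,0.0025,0,0,0,0.025,1],[0.0033,0.0051,0,0,0,0.047,1],[0.0048,0.0077,0,0,0,0.071,1],[0.0062,0.0103,0,0,0,0.092,1],[0.0075,0.013,0,0,0,0.112,1]]

```text
time_s: 8.8
tcp_pos: [0.6002, -0.149, 0.0326]
ee_rot: [[-0.305, -0.952, 0.0], [-0.952, 0.305, -0.0], [-0.0, -0.0, -1.0]]
wrist_force: [-0.0, 0.7, -0.3]
gripper_width: 0.004
```

Call:
play_rows:
  commands:
    - [[0.0013,0.0027,0,0,0,0.015,1],[0.0024,0.0054,0,0,0,0.028,1],[0.0036,0.0082,0,0,0,0.04,1],[0.0046,0.011,0,0,0,0.05,1],[0.0056,0.0138,0,0,0,0.058,1]]

```text
time_s: 9.3
tcp_pos: [0.6058, -0.1351, 0.0326]
ee_rot: [[-0.251, -0.968, 0.0], [-0.968, 0.251, 0.0], [-0.0, -0.0, -1.0]]
wrist_force: [0.4, -0.7, 0.5]
gripper_width: 0.001
```

```bash
python3 look.py scene 130 290 130 250 s5; python3 ballfind.py s5 .041 190 260 160 235
```

```text
9.35 [ 0.606  -0.1348  0.0326] [ 0.3 -0.7  0.6] [  2.4  32.3 -12.8  -0.  -44.9 -16.9]
[27, 21, 15, 15, 112] (np.float64(194.0), np.float64(217.9)) [ 0.6173 -0.0973  0.041 ] [121.4 145.9]
```

Call:
play_rows:
  commands:
    - [[0.0006,0.0027,0,0,0,0.005,1],[0.0013,0.0054,0,0,0,0.01,1],[0.0019,0.0082,0,0,0,0.015,1],[0.0026,0.011,0,0,0,0.02,1],[0.0032,0.0136,0,0,0,0.022,1]]

```text
time_s: 9.85
tcp_pos: [0.609, -0.1215, 0.0326]
ee_rot: [[-0.23, -0.973, 0.0], [-0.973, 0.23, 0.0], [-0.0, -0.0, -1.0]]
wrist_force: [0.4, -0.8, 0.6]
gripper_width: 0.012
```

Call:
play_rows:
  commands:
    - [[0.0005,0.0022,0,0,0,0,1],[0.001,0.0044,0,0,0,0,1],[0.0015,0.0066,0,0,0,0,1],[0.002,0.0088,0,0,0,0,1],[0.0026,0.011,0,0,0,0,1]]

```text
time_s: 10.35
tcp_pos: [0.6116, -0.1106, 0.0325]
ee_rot: [[-0.23, -0.973, -0.0], [-0.973, 0.23, -0.0], [0.0, 0.0, -1.0]]
wrist_force: [0.7, 0.6, 0.2]
gripper_width: -0.001
```

```bash
python3 look.py scene 130 290 130 250 s6; python3 ballfind.py s6 .039 190 260 160 235
```

```text
10.4 [ 0.6117 -0.1104  0.0326] [-0.   0.4 -0.4] [  4.7  32.4 -12.7   0.  -44.9 -17.9]
[32, 26, 16, 14, 105] (np.float64(200.0), np.float64(222.2)) [ 0.6186 -0.0687  0.039 ] [116.1 174. ]
```

View pics/s6.png

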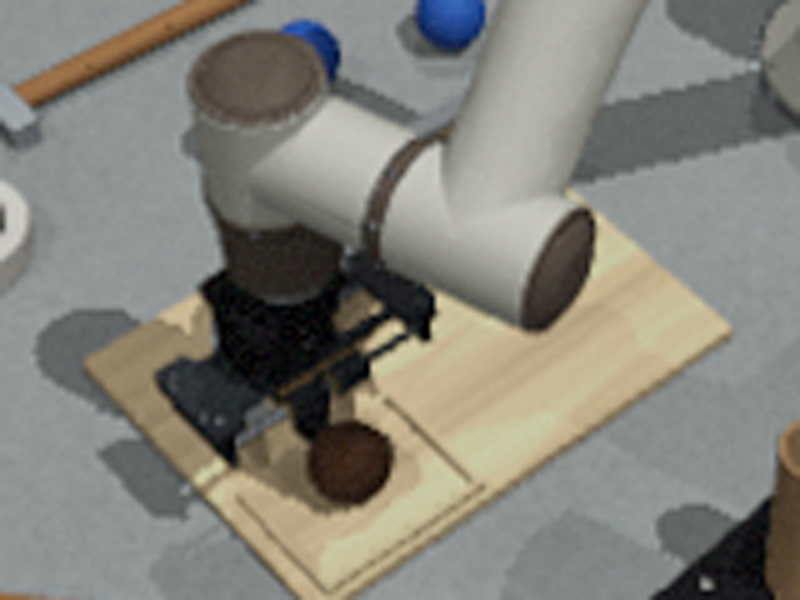

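The ball is at (350,462), over the hole, and its measured centre (0.619,-0.069) matches the hole. I'll retract, rise, open and move above it.

Call:
play_rows:
  commands:
    - [[-0.0012,-0.005,0,0,0,0,1],[-0.0023,-0.01,0,0,0,0,1],[-0.0023,-0.01,0.04,0,0,0,1],[-0.0023,-0.01,0.08,0,0,0,1],[-0.0023,-0.01,0.1,0,0,0,0]]

```text
time_s: 10.9
tcp_pos: [0.6108, -0.1217, 0.1365]
ee_rot: [[-0.23, -0.973, 0.006], [-0.973, 0.23, -0.001], [-0.001, -0.006, -1.0]]
wrist_force: [0.8, -0.3, 0.4]
gripper_width: 0.044
```

Call:
play_rows:
  commands:
    - [[0,0,0.03,0,0,0,0],[0,0,0.03,0,0,0,0],[0.0,0,0.03,0,0,0,0],[0,0,0.03,0,0,0,0],[0,0,0.03,0,0,0,0]]

```text
time_s: 11.4
tcp_pos: [0.6084, -0.1209, 0.1611]
ee_rot: [[-0.23, -0.973, -0.003], [-0.973, 0.23, 0.0], [0.001, 0.003, -1.0]]
wrist_force: [-0.1, -0.1, 0.5]
gripper_width: 0.468
```

Call:
play_rows:
  commands:
    - [[0,-0.04,0.03,0,0,0,0],[0,-0.08,0.05,0,0,0,0],[0,-0.12,0.05,0,0,0,0],[0,-0.12,0.05,0,0,0,0],[0,-0.12,0.05,0,0,0,0]]

```text
time_s: 11.9
tcp_pos: [0.6085, -0.2415, 0.2109]
ee_rot: [[-0.232, -0.973, -0.003], [-0.973, 0.232, 0.001], [-0.0, 0.003, -1.0]]
wrist_force: [0.3, 0.2, -0.1]
gripper_width: 0.924
```

```bash
python3 look.py scene 130 290 130 250 s7; python3 ballfind.py s7 .0386 190 260 160 235; python3 look.py top 180 400 100 230 t7;python3 ballfind.py t7 .0386 130 175 265 310; python3 -c "
from h import *
c=dict(np.load('s7.npz'));print(proj(c,np.array([[.621,-.068,.0386]])))"
```

```text
11.95 [ 0.6087 -0.2406  0.2111] [0.5 0.9 0.7] [ -7.4  25.4   4.1  -0.  -68.9  -5.9]
[32, 25, 16, 16, 158] (np.float64(199.8), np.float64(222.1)) [ 0.6184 -0.0698  0.0386] [116.2 172.8]
12.0 [ 0.6089 -0.2401  0.2114] [ 0.  -0.7 -1.4] [ -7.4  25.4   4.1  -0.  -68.9  -5.9]
[[199.68601536 222.77088285]]Traceback (most recent call last):
  File "ballfind.py", line 11, in <module>
    c=dict(np.load(sys.argv[1]+".npz"));print(*find(c,float(sys.argv[2]),list(map(int,sys.argv[3:7]))))
                                               ~~~~^^^^^^^^^^^^^^^^^^^^^^^^^^^^^^^^^^^^^^^^^^^^^^^^^^^
  File "ballfind.py", line 7, in find
    n,l,s,ce=cv2.connectedComponentsWithStats(m);i=1+s[1:,4].argmax();u,v=ce[i]+[x0,y0]
                                                     ~~~~~~~~~~~~~~^^
ValueError: attempt to get argmax of an empty sequence
```

View pics/t7.png

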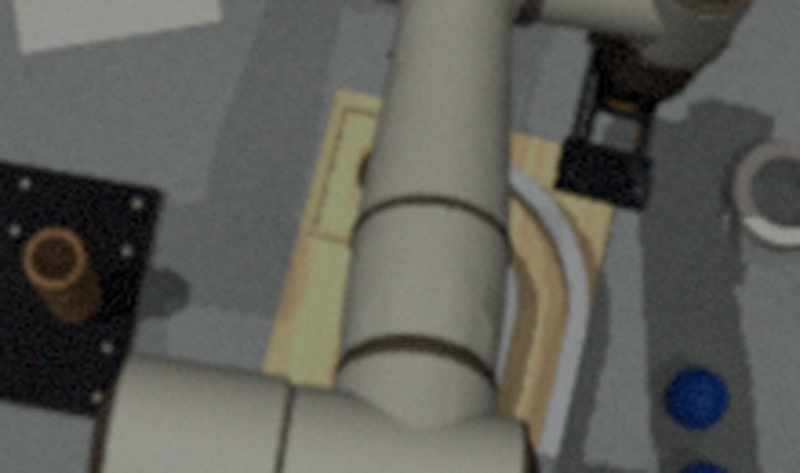

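The ball stays in the hole: pixel (199.8,222.1) against an expected (199.7,222.8). I'll grasp it.

Call:
play_rows:
  commands:
    - [[0.002,0.043,0,0,0,0,0],[0.005,0.086,0,0,0,0,0],[0.008,0.13,0,0,0,0,0],[0.01,0.1715,0,0,0,0,0],[0.01,0.1715,-0.03,0,0,0,0]]

```text
time_s: 12.5
tcp_pos: [0.6224, -0.0634, 0.1867]
ee_rot: [[-0.221, -0.975, 0.01], [-0.975, 0.221, 0.0], [-0.003, -0.01, -1.0]]
wrist_force: [0.4, 0.7, 0.2]
gripper_width: 0.998
```

Call:
play_rows:
  commands:
    - [[0,0,-0.04,0,0,0,0],[0,0,-0.08,0,0,0,0],[0,0,-0.11,0,0,0,0],[0,0,-0.135,0,0,0,0],[0,0,-0.15,0,0,0,0]]

```text
time_s: 13.0
tcp_pos: [0.6175, -0.0678, 0.0298]
ee_rot: [[-0.228, -0.974, -0.005], [-0.974, 0.228, -0.0], [0.001, 0.004, -1.0]]
wrist_force: [-0.4, 1.2, -0.7]
gripper_width: 0.999
```

Call:
play_rows:
  commands:
    - [[0,0,-0.006,0,0,0,0],[0,0,-0.011,0,0,0,0],[0,0,-0.011,0,0,0,0],[0,0,-0.011,0,0,0,0.3],[0,0,-0.011,0,0,0,0.5]]

```text
time_s: 13.5
tcp_pos: [0.6199, -0.0691, 0.0226]
ee_rot: [[-0.23, -0.973, 0.002], [-0.973, 0.23, 0.0], [-0.001, -0.002, -1.0]]
wrist_force: [1.1, 0.1, 0.2]
gripper_width: 0.893
```

Call:
play_rows:
  commands:
    - [[0,0,0,0,0,0,0.7],[0,0,0,0,0,0,0.9],[0,0,0,0,0,0,0.9],[0,0,0,0,0,0,0.9],[0,0,0,0,0,0,0.9]]

```text
time_s: 14.0
tcp_pos: [0.6193, -0.0693, 0.0218]
ee_rot: [[-0.23, -0.973, 0.0], [-0.973, 0.23, -0.0], [0.0, -0.0, -1.0]]
wrist_force: [-0.9, 0.7, 2.3]
gripper_width: 0.699
```

Call:
play_rows:
  commands:
    - [[0,0,0,0,0,0,0.9],[0,0,0.01,0,0,0,0.9],[0,0,0.025,0,0,0,0.9],[0,0,0.05,0,0,0,0.9],[0,0,0.08,0,0,0,0.9]]

```text
time_s: 14.5
tcp_pos: [0.6184, -0.0693, 0.1016]
ee_rot: [[-0.23, -0.973, -0.003], [-0.973, 0.23, -0.0], [0.001, 0.002, -1.0]]
wrist_force: [0.5, -0.2, -0.0]
gripper_width: 0.699
```

Call:
play_rows:
  commands:
    - [[0,0,0.03,0,0,0,0.9],[0,0,0.06,0,0,0,0.9],[0,0,0.09,0,0,0,0.9],[0,0,0.12,0,0,0,0.9],[0,0,0.14,0,0,0,0.9]]

```text
time_s: 15.0
tcp_pos: [0.6198, -0.0694, 0.2447]
ee_rot: [[-0.23, -0.973, 0.004], [-0.973, 0.23, 0.0], [-0.001, -0.004, -1.0]]
wrist_force: [-0.1, 0.8, -0.6]
gripper_width: 0.701
```

Call:
play_rows:
  commands:
    - [[0,0,0.008,0,0,0,0.9],[0,0,0.008,0,0,0,0.9],[0,0,0.008,0,0,0,0.9],[0,0,0.008,0,0,0,0.9],[0,0,0.008,0,0,0,0.9]]

```text
time_s: 15.5
tcp_pos: [0.6188, -0.0693, 0.2481]
ee_rot: [[-0.23, -0.973, -0.003], [-0.973, 0.23, -0.0], [0.001, 0.003, -1.0]]
wrist_force: [0.7, -0.5, -0.9]
gripper_width: 0.699
```

```bash
cat > tube.py <<'E'
from h import *
# rim ellipse of the short tube in both first pictures: wood-brown pixels projected on rim plane z=.102
for n,(u,v) in(("top0",(243*.64,263*.64)),("scene0",(510*.64,398*.64))):
    c=dict(np.load(n+".npz"));g=.0005;X0,Y0=onplane(c,u,v,.102)[:2]
    xs=X0+np.arange(-.05,.05,g);ys=Y0+np.arange(-.05,.05,g);X,Y=np.meshgrid(xs,ys)
    p=proj(c,np.stack([X,Y,0*X+.102],-1)).astype(np.float32)
    R=cv2.remap(c["image"],p[...,0],p[...,1],cv2.INTER_CUBIC)
    cv2.imwrite(f"/tmp/{n}.png",cv2.resize(R[...,::-1],(390,390)))
    print(n,X0.round(4),Y0.round(4))
a=cv2.imread("/tmp/top0.png");b=cv2.imread("/tmp/scene0.png")
cv2.imwrite("pics/rim.png",np.hstack([a,b]))
E
python3 tube.py; python3 look.py scene 130 290 100 220 s8
```

```text
top0 0.5164 0.3822
scene0 0.513 0.3811
15.55 [ 0.6189 -0.0693  0.2484] [ 1.  -0.6 -0.5] [  8.5  21.    2.6  -0.  -71.7 -21.8]
```

View pics/rim.png

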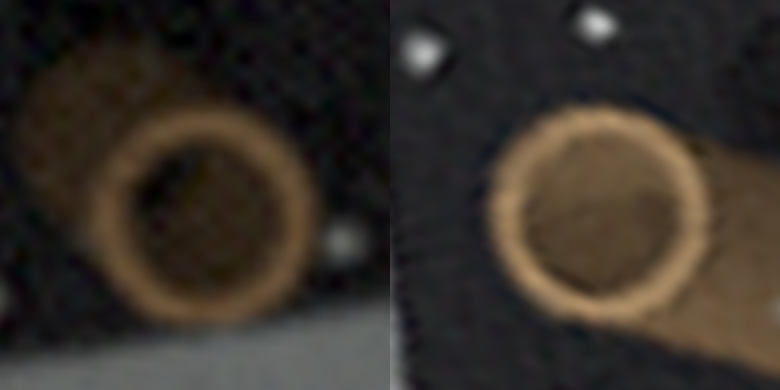

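The rim is at (204,214) in the left patch and (210,212) in the right patch. That puts the tube axis at about (0.518,0.386), with the two cameras agreeing to 2 mm and a diameter of about 56 mm. The gripper holds at a width of 0.70, about 61 mm, so the ball is in hand. I'll carry it over.

Call:
play_rows:
  commands:
    - [[-0.005,0.02,0,0,0,0,0.9],[-0.012,0.055,0,0,0,0,0.9],[-0.02,0.095,0,0,0,0,0.9],[-0.03,0.135,0,0,0,0,0.9],[-0.04,0.175,0,0,0,0,0.9]]

```text
time_s: 16.05
tcp_pos: [0.5786, 0.107, 0.2491]
ee_rot: [[-0.23, -0.973, -0.001], [-0.973, 0.23, -0.0], [0.0, 0.001, -1.0]]
wrist_force: [1.1, -0.4, -0.7]
gripper_width: 0.701
```

Call:
play_rows:
  commands:
    - [[-0.009,0.04,0,0,0,0,0.9],[-0.018,0.08,0,0,0,0,0.9],[-0.027,0.12,0,0,0,0,0.9],[-0.036,0.16,0,0,0,0,0.9],[-0.045,0.2,0,0,0,0,0.9]]

```text
time_s: 16.55
tcp_pos: [0.5336, 0.3073, 0.2492]
ee_rot: [[-0.23, -0.973, -0.0], [-0.973, 0.23, -0.0], [0.001, 0.0, -1.0]]
wrist_force: [1.3, -0.2, -0.3]
gripper_width: 0.699
```

Call:
play_rows:
  commands:
    - [[-0.008,0.04,0,0,0,0,0.9],[-0.014,0.07,0,0,0,0,0.9],[-0.016,0.08,-0.015,0,0,0,0.9],[-0.016,0.08,-0.035,0,0,0,0.9],[-0.016,0.08,-0.055,0,0,0,0.9]]

```text
time_s: 17.05
tcp_pos: [0.5178, 0.3856, 0.1927]
ee_rot: [[-0.23, -0.973, -0.001], [-0.973, 0.23, -0.001], [0.001, 0.001, -1.0]]
wrist_force: [0.3, 0.5, -0.8]
gripper_width: 0.697
```

Call:
play_rows:
  commands:
    - [[0,0,-0.02,0,0,0,0.9],[0,0,-0.035,0,0,0,0.9],[0,0,-0.045,0,0,0,0.9],[0,0,-0.045,0,0,0,0.9],[0,0,-0.045,0,0,0,0.9]]

```text
time_s: 17.55
tcp_pos: [0.5186, 0.3856, 0.1498]
ee_rot: [[-0.23, -0.973, 0.0], [-0.973, 0.23, -0.0], [-0.0, -0.0, -1.0]]
wrist_force: [0.4, -0.4, -0.2]
gripper_width: 0.702
```

```bash
python3 look.py scene 260 380 190 280 s9; python3 ballfind.py s9 .1666 190 280 290 360
```

```text
17.6 [0.5188 0.3859 0.1503] [-0.1  0.1 -0.1] [ 51.   27.2  -2.1   0.  -60.6 -64.3]
[39, 53, 10, 13, 50] (np.float64(334.5), np.float64(249.3)) [0.5216 0.4054 0.1666] [-86.5 613.4]
```

View pics/s9.png

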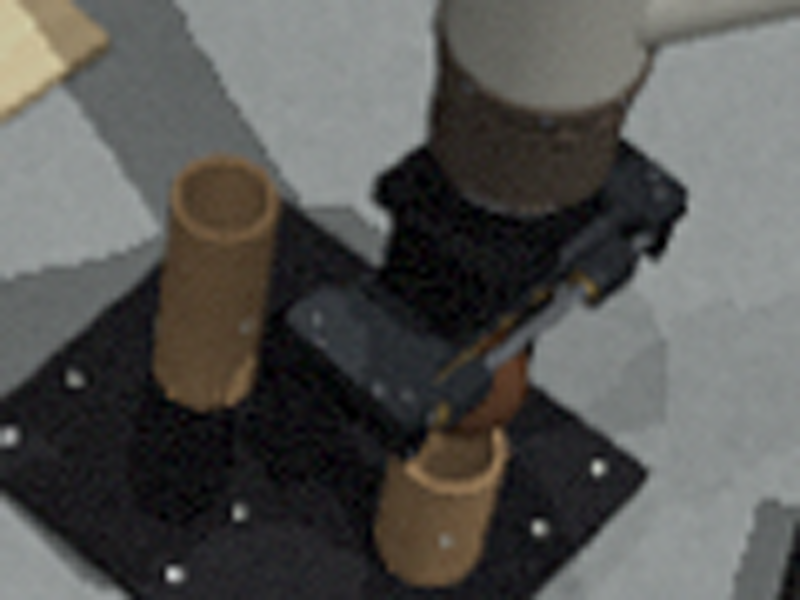

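```bash
python3 -c "
from h import *
c=dict(np.load('s9.npz'));d=dict(np.load('scene0.npz'))
f=lambda P:((proj(c,np.array(P))-[260,190]+.5)*6.667).round(0).tolist()
C=np.array([.518,.386,.1666]);print('ball',f([C]),'rim',f([[.518,.386,.102]]))
T=np.array(c['extrinsics']);R=T[:3,0],T[:3,1]
print('edges R,L,down',f([C+.031*R[0],C-.031*R[0],C-.031*R[1]]))
print('rim extremes', f([[.518,.386,.102]+.027*R[0],[.518,.386,.102]-.027*R[0]]))"
```

```text
ball [[468.0, 373.0]] rim [[450.0, 447.0]]
edges R,L,down [[534.0, 373.0], [402.0, 373.0], [468.0, 439.0]]
rim extremes [[505.0, 447.0], [394.0, 447.0]]
```

The ball, right edge at (528,385), sits about 3 mm left of where it should be relative to the rim at (392–507,447). I'll shift slightly and lower, watching the force.

Call:
play_rows:
  commands:
    - [[-0.001,0.002,-0.012,0,0,0,0.9],[-0.001,0.002,-0.022,0,0,0,0.9],[-0.001,0.002,-0.03,0,0,0,0.9],[-0.001,0.002,-0.036,0,0,0,0.9],[-0.001,0.002,-0.038,0,0,0,0.9]]

```text
time_s: 18.1
tcp_pos: [0.5169, 0.3873, 0.1103]
ee_rot: [[-0.23, -0.973, -0.001], [-0.973, 0.23, -0.001], [0.002, 0.001, -1.0]]
wrist_force: [-0.9, -1.1, -0.7]
gripper_width: 0.695
```

Call:
play_rows:
  commands:
    - [[0,0,-0.001,0,0,0,0.9],[0,0,-0.002,0,0,0,0.9],[0,0,-0.003,0,0,0,0.9],[0,0,-0.003,0,0,0,0.9],[0,0,-0.003,0,0,0,0.9]]

```text
time_s: 18.6
tcp_pos: [0.5173, 0.3878, 0.1088]
ee_rot: [[-0.23, -0.973, 0.0], [-0.973, 0.23, 0.0], [-0.0, -0.0, -1.0]]
wrist_force: [0.4, -0.1, -0.3]
gripper_width: 0.699
```

Call:
play_rows:
  commands:
    - [[0,0,-0.001,0,0,0,0.9],[0,0,-0.001,0,0,0,0.9],[0,0,-0.001,0,0,0,0.9]]

```text
time_s: 18.9
tcp_pos: [0.5172, 0.3877, 0.108]
ee_rot: [[-0.23, -0.973, 0.0], [-0.973, 0.23, 0.0], [-0.0, -0.0, -1.0]]
wrist_force: [-1.8, -0.6, 1.3]
gripper_width: 0.7
```

Call:
play_rows:
  commands:
    - [[0,0,-0.001,0,0,0,0.9],[0,0,-0.001,0,0,0,0.9],[0,0,-0.001,0,0,0,0.9]]

```text
time_s: 19.2
tcp_pos: [0.5172, 0.3876, 0.1076]
ee_rot: [[-0.23, -0.973, 0.0], [-0.973, 0.23, -0.0], [-0.0, -0.0, -1.0]]
wrist_force: [-3.8, -1.1, 6.8]
gripper_width: 0.701
```

Call:
play_rows:
  commands:
    - [[-0.0005,0,0,0,0,0,0.9],[-0.001,0,0,0,0,0,0.9],[-0.001,0,0,0,0,0,0.9]]

```text
time_s: 19.5
tcp_pos: [0.5163, 0.3875, 0.107]
ee_rot: [[-0.23, -0.973, 0.0], [-0.973, 0.23, -0.0], [0.0, -0.0, -1.0]]
wrist_force: [-1.0, -2.0, 5.3]
gripper_width: 0.701
```

Call:
play_rows:
  commands:
    - [[-0.0005,-0.0005,-0.0005,0,0,0,0.9],[-0.0005,-0.0005,-0.0005,0,0,0,0.9],[-0.0005,-0.0005,-0.0005,0,0,0,0.9]]

```text
time_s: 19.8
tcp_pos: [0.5162, 0.3874, 0.1068]
ee_rot: [[-0.23, -0.973, 0.001], [-0.973, 0.23, 0.001], [-0.001, -0.001, -1.0]]
wrist_force: [-2.1, -1.8, 5.3]
gripper_width: 0.699
```

Call:
play_rows:
  commands:
    - [[0,0,0,0,0,0,0.5],[0,0,0,0,0,0,0.32],[0,0,0,0,0,0,0.28],[0,0,0,0,0,0,0.25],[0,0,0,0,0,0,0.2]]

```text
time_s: 20.3
tcp_pos: [0.5156, 0.3873, 0.1052]
ee_rot: [[-0.23, -0.973, -0.001], [-0.973, 0.23, -0.0], [0.0, 0.001, -1.0]]
wrist_force: [-0.0, -0.3, 0.2]
gripper_width: 0.77
```

Call:
play_rows:
  commands:
    - [[0,0,0,0,0,0,0.1],[0,0,0,0,0,0,0],[0,0,0,0,0,0,0],[0,0,0,0,0,0,0],[0,0,0,0,0,0,0]]

```text
time_s: 20.8
tcp_pos: [0.5158, 0.3872, 0.1061]
ee_rot: [[-0.23, -0.973, 0.0], [-0.973, 0.23, 0.0], [-0.0, -0.0, -1.0]]
wrist_force: [-0.1, -0.7, 0.2]
gripper_width: 0.997
```

```bash
python3 look.py scene 260 380 190 280 s10;python3 ballfind.py s10 .124 190 280 290 360
```

```text
20.85 [0.5158 0.3872 0.1061] [-0.  -0.1  0.4] [ 51.2  29.5  -5.2   0.  -55.3 -64.5]
[38, 60, 10, 12, 50] (np.float64(333.5), np.float64(256.1)) [0.5181 0.4065 0.124 ] [-90.1 613.8]
```

Released. Next I'll rise straight up, back away and check.

Call:
play_rows:
  commands:
    - [[0,0,0.01,0,0,0,0],[0,0,0.03,0,0,0,0],[0,0,0.06,0,0,0,0],[0,0,0.1,0,0,0,0],[0,0,0.14,0,0,0,0]]

```text
time_s: 21.35
tcp_pos: [0.5156, 0.3869, 0.2482]
ee_rot: [[-0.23, -0.973, 0.0], [-0.973, 0.23, -0.0], [0.0, -0.0, -1.0]]
wrist_force: [1.2, 0.2, 0.2]
gripper_width: 1.0
```

Call:
play_rows:
  commands:
    - [[-0.03,0,0.02,0,0,0,0],[-0.07,0,0.02,0,0,0,0],[-0.11,0,0.02,0,0,0,0],[-0.13,0,0.02,0,0,0,0],[-0.13,0,0.02,0,0,0,0]]

```text
time_s: 21.85
tcp_pos: [0.3838, 0.3872, 0.2679]
ee_rot: [[-0.227, -0.974, 0.001], [-0.974, 0.227, 0.002], [-0.002, -0.0, -1.0]]
wrist_force: [-0.1, 0.7, 0.1]
gripper_width: 1.001
```

Call:
play_rows:
  commands:
    - [[0,0,0,0,0,0,0],[0,0,0,0,0,0,0],[0,0,0,0,0,0,0],[0,0,0,0,0,0,0],[0,0,0,0,0,0,0]]

```text
time_s: 22.35
tcp_pos: [0.3862, 0.3871, 0.2657]
ee_rot: [[-0.231, -0.973, -0.0], [-0.973, 0.231, -0.001], [0.001, 0.0, -1.0]]
wrist_force: [-0.1, -1.0, -0.5]
gripper_width: 1.0
```

```bash
python3 look.py scene 0 512 0 384 s11;python3 ballfind.py s11 .124 190 280 290 360; python3 -c "
from h import *
c=dict(np.load('s11.npz'));print(proj(c,np.array([[.517,.386,.124]])))
a=c['image'].astype(int);b=np.load('scene0.npz')['image'].astype(int)
for n,bx in(('scanner',(260,325,355,405)),('tape',(160,192,104,140)),('hammer',(122,160,120,185))):
    y0,y1,x0,x1=bx;print(n,abs(a-b)[y0:y1,x0:x1].mean())"
```

```text
22.4 [0.3861 0.3871 0.2658] [0.5 0.8 0.4] [ 62.1  12.8  -6.5   0.  -70.7 -75.4]
[30, 53, 18, 19, 214] (np.float64(328.8), np.float64(252.0)) [0.5136 0.3868 0.124 ] [-90.  593.5]
[[328.01020076 252.63678952]]
scanner 7.760205128205128
tape 3.029513888888889
hammer 2.9732793522267205
```

View pics/s11.png

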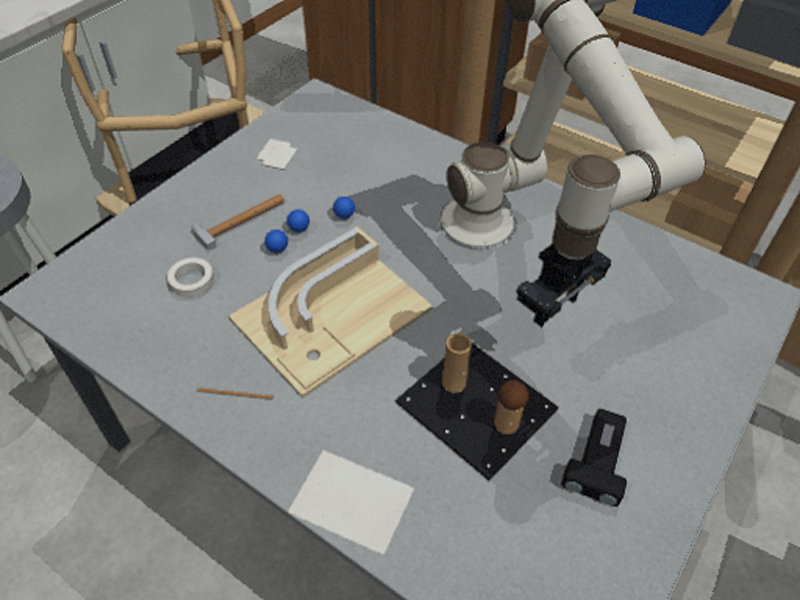

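The ball rests on the short tube's mouth at (513,394). The scanner, tape roll, hammer and blue balls look unmoved, and the arm is clear of everything.

```bash
python3 -c "
from station import r
print(r.finish_job())"
```

```text
the job is handed in; nothing more can be done
None
```

I pushed the ball along the track into the pad's hole, lifted it out and set it on the shorter tube. I then let go, backed the arm off and handed the job in at about 22.4 s of the 69 s allowed.

**Last checks:**
- **Ball:** it rests on the tube's mouth, measured at pixel (328.8, 252.0) against an expected (328.0, 252.6). That agrees to within a pixel, about 2–3 mm.
- **Forces:** the highest wrist force I saw was about 8 N, while touching down on the rim. I read it only at the end of each move.
- **Bystanders:** by image comparison the tape roll and hammer did not change. The scanner's patch differed more (7.8 against 3.0); I put that down to the arm's shadow having moved, because it looks unmoved in the picture.

**Disagreements:** the two cameras differed by about 2 mm on the tube's axis. I corrected for this during the set-down, going by the picture and the contact force.

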